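# Clear the wagon off the access flap and hold the flap open

### The job

The grey goods wagon is parked on the hinged access flap of the small track module: push it gently along the track until you feel it come up against the red buffer stop, and leave it there on the rails. Then lift the flap by its red pull bar to 60 degrees and keep holding it there, so that I can reach the point motor underneath; it falls shut if released, so the program finishes while the gripper is still holding it. Leave everything else on the board alone.

Things in the scene. Friction and masses are not known exactly. Their poses are not given: they have to be found in the camera images.
- module: Fixed plywood track module, 144 mm (x) by 370 mm (y) by 55 mm high, standing on the board with one straight track along its y axis. Origin: on the board surface below the track's centre line (x = 0); the module reaches from x = -68 to +76 mm and y = -170 to +200 mm. Rail tops are 60 mm above the origin. The flap takes up y = +31 to +169 mm, the rest of the deck is fixed.
- wagon: Loose light grey open goods wagon, 31 mm wide (x), 88 mm long over its thin couplings (y; body 76 mm), 32 mm high, about 50 g. Origin: centre of its underside, at rail-top height when it stands on the track. Its side walls are 14 to 32 mm above the origin. It starts on the flap, its y nearly along the module's y; it slides (wheels do not turn). Touching the buffer stop, its origin is 44 mm from the stop's face.
- buffer_stop: Fixed red buffer stop across the track on the fixed deck, towards the module's -y end; 34 mm wide, 16 mm high. Origin: rail-top height, in the middle under its face; the face looks along its +y, which is the module's +y, towards the flap. It does not give.
- flap (a joint): Angle of the flap in rad: 0 shut (level with the deck), growing as its near edge rises; stop at 1.4. 60 degrees is 1.047. The flap (about 0.35 kg with its bar) falls shut by its weight from any angle.
- flap_hinge (a point): Point on the flap's hinge axis in the middle of the flap, 52 mm above the board. The axis is the module's y; the hinge is along the flap's far (+x) edge.
- flap_bar (a point): Middle of the flap's red round pull bar: 10 mm diameter, along the module's y (80 mm straight), in front of the flap's near (-x) edge with 40 mm between, 175 mm from the hinge axis and 2 mm below it when shut; then 50 mm above the board, nothing beneath. Pinched from above across the module's x it can turn in the jaws, so the gripper may stay upright. Site and axes move with the flap.
- glue_bottle: Bystander, leave alone: white glue bottle with a red pointed cap, upright, 34 mm across, 104 tall; loose on the board, origin at the centre of its underside.
- tinlet_2: Bystander, leave alone: small round paint tin, 33 mm across, 34 tall; loose on the board, origin at the centre of its underside.
- screwdriver: Bystander, leave alone: screwdriver with an orange handle, lying, 156 mm long along its y; loose on the board, origin at the centre of its underside.
- minibus_white: Bystander, leave alone: white model minibus 34x80x32 mm; loose on the board, origin at the centre of its underside.
- pickup_white: Bystander, leave alone: white model pickup 24x62x23 mm; loose on the board, origin at the centre of its underside.
Mind the look-alikes: they are no part of the job. What is shaped like the wagon but turquoise is not meant.

How it is judged:
By the outcome, as a careful person would: the job done as asked, in the order asked, and still so for the second after the job is handed in, while the arm keeps its last pose, push and grip.
It also fails if it takes over 58 s, if anything falls off the work surface, if the arm or the gripper's body presses on something with over 40 N, if the wrist force passes 120 N, or if a joint passes its speed limit or range.

### The arm

A 6-joint arm with a two-finger parallel gripper is mounted at the origin on a cart in front of the work surface, level with it; the furniture and walls round the work are solid. World frame = base frame: x ahead of the robot, y to its left, z up, the work surface at z = 0. Lengths are in mm, angles in rad, forces in N, time in s.
With the tool pointing down it reaches from about 350 to 975 mm from the base axis. Payload 7.1 kg.
Tool frame: the origin (TCP) lies on the front face of the gripper's body, between the roots of the fingers; the fingertips stand 80 mm ahead of it and the grasp point (between the pads) lies 61 mm ahead of it (env.tips_ahead is the distance from the TCP to the fingertips, in mm); z points along the fingers, y is the line along which they close (so a half turn about z gives the same grasp; the last joint's range is limited). The gripper opens to 88 mm and grips with 3 to 60 N. Pads are 20 mm wide; open, the fingers measure 115 mm over their backs; the gripper's body (75 mm by 178 mm) begins 61 mm behind the grasp point.
Start: joints at [1.11, 0.423, 1.63, -0, 1.089, -0.019], TCP at [267.197, 564.988, 302.675] pointing down, gripper open.
Joint ranges: [-3, 3], [-0.9, 2.11], [0.09, 2.58], [-1.31, 4.45], [0.11, 2.69], [-2.54, 2.54]. Speed limits (rad/s): [2.39, 2.39, 3.01, 3.14, 3.14, 3.14].

### API

Orientations are given as a unit quaternion [x, y, z, w].
In Python, from station import env, set_gripper, viewer, workorder gives the robot as it stands. Calls block until the motion is done:
- env.reach(position, orientation): joint-space move of the TCP to a pose.
- env.move_l(position, rot=None, rate=150, f_stop=None): straight line of the TCP; rot=None keeps the orientation; rate is the mean speed in mm/s. With f_stop (N) it stops when the force on the tool has changed by that much, and returns True; else False.
- env.move_joints(angles): joint-space move.
- set_gripper(opening): finger opening in mm; the grip force is fixed at half the most; returns when the fingers have stopped.
- env.hold(seconds).
- env.ik(position, orientation): joint angles nearest the present ones, or None.
- env.read_state(): the state.
- viewer.camera(name): name is "side" or "top"; returns the picture (420x560x3 uint8, blue, green, red); there is no depth.
- viewer.camera_params(name): a dict with "fx", "fy", "cx", "cy" (pixels), "pose" (4x4, takes a point from camera to world coordinates). Camera axes: x right, y up, looking along -z (the intrinsics and any distortion apply to the point x, -y, -z); pixel columns grow to the right and rows downward; lengths in mm; the calibration is good to about 2 mm. A picture is of the moment at which its call begins. camera_params takes no time and is no camera call.
A pose or a line that the arm cannot do raises env.IKError and nothing moves.
- workorder.sign_off(): hands the job in; it is judged then, once.
The state is a dict: "time_s": time; "qpos": joint angles; "dq": joint speeds; "tau": joint torques, N m; "tool_pos": TCP position; "orientation": TCP orientation; "force": force on the tool from outside, world axes, zero at the start; "wrist_torque": the same for the moment, N m; "width": finger opening in mm; "grip_force": force on a finger pad.
Only numpy, scipy, OpenCV 4.12 (cv2) and the standard library are available. Lean on these libraries where they do the work, as an engineer would, in place of code of your own. Each camera call takes 0.05 s, during which the arm holds its last target. There are 200 camera calls.

## Working session

There is one attempt and no reset: what is moved stays moved. The work goes in short steps, each a Python script; the robot and the scene stay as the last script left them, time stands still between calls to the robot, and variables do not carry over. Pictures are saved under pics/ and viewed, at most 10 in all, crops included, and the job is handed in when it is done.

```bash
mkdir -p pics; python3 - <<'E'
from station import env,viewer
import cv2
for n in("top","side"):
    cv2.imwrite(f"pics/{n}0.png",viewer.camera(n)); print(n,viewer.camera_params(n))
s=env.read_state(); print(s["time_s"],s["orientation"],s["force"])
E
```

```text
top {'fx': 422.8226721794096, 'fy': 422.8226721794096, 'cx': 278.0201807771972, 'cy': 206.21004386306078, 'pose': array([[ 2.50368056e-02,  9.96432478e-01, -8.05945125e-02,
         5.42786909e+02],
       [-9.99662778e-01,  2.55104517e-02,  4.85243898e-03,
        -1.96196288e+02],
       [ 6.89113022e-03,  8.04458447e-02,  9.96735160e-01,
         1.08780968e+03],
       [ 0.00000000e+00,  0.00000000e+00,  0.00000000e+00,
         1.00000000e+00]])}
side {'fx': 441.0855258945004, 'fy': 441.0855258945004, 'cx': 275.28632288148674, 'cy': 207.46919618913552, 'pose': array([[-9.98631091e-01,  4.47205957e-02, -2.71295661e-02,
         5.75891872e+02],
       [-4.48271168e-02, -4.64454754e-01,  8.84461594e-01,
         7.30977029e+02],
       [ 2.69531934e-02,  8.84466986e-01,  4.65823653e-01,
         5.60966799e+02],
       [ 0.00000000e+00,  0.00000000e+00,  0.00000000e+00,
         1.00000000e+00]])}
0.1 [ 2.19102543e-01  9.75701572e-01 -7.01607734e-04 -1.62512409e-04] [-0.70668363 -0.31479499 -0.74555824]
```

View pics/top0.png

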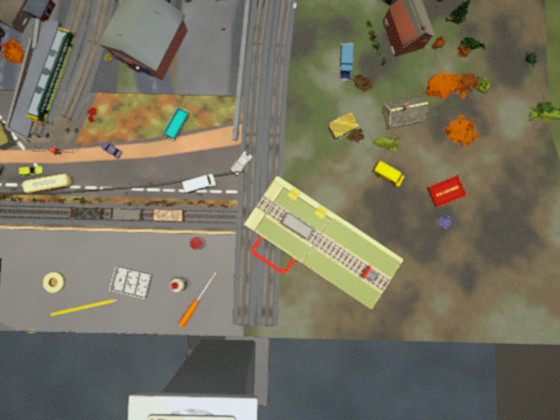

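View pics/side0.png

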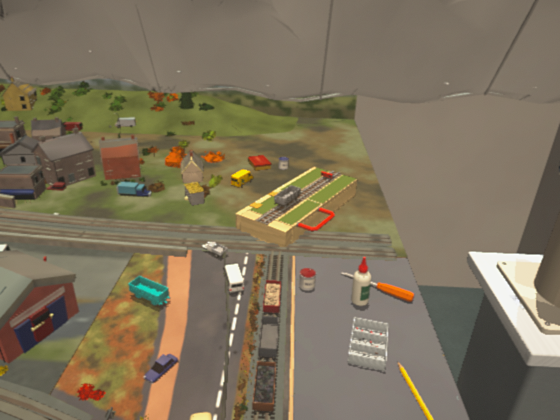

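Top view: the module runs from about (262,200) to (388,285). The grey wagon is at (297,225), the buffer stop at (368,272) and the pull bar at (268,262). The module stands clear of the bystanders. I'll enlarge it next.

```bash
python3 - <<'E'
import cv2
i=cv2.imread("pics/top0.png")[170:310,240:410]
cv2.imwrite("pics/crop.png",cv2.resize(i,None,fx=4.2,fy=4.2,interpolation=cv2.INTER_CUBIC))
E
```

```text
(no output)
```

View pics/crop.png

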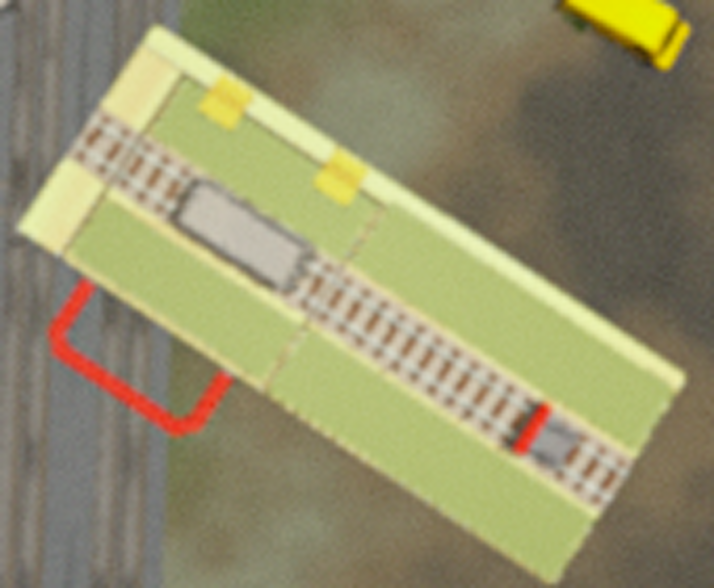

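```bash
cat > h.py <<'E'
import numpy as np, cv2
from scipy.spatial.transform import Rotation as R
from station import env,viewer,set_gripper,workorder
def px2w(u,v,z,n="top"):
    p=viewer.camera_params(n); P=p["pose"]
    d=P[:3,:3]@np.array([(u-p["cx"])/p["fx"],-(v-p["cy"])/p["fy"],-1])
    return P[:3,3]+d*(z-P[2,3])/d[2]
def w2px(w,n):
    p=viewer.camera_params(n); P=p["pose"]; c=P[:3,:3].T@(np.array(w)-P[:3,3])
    return p["cx"]-p["fx"]*c[0]/c[2], p["cy"]+p["fy"]*c[1]/c[2]
E
python3 - <<'E'
from h import *
f=lambda u,v,z:px2w(240+(u+.5)/4.2-.5,170+(v+.5)/4.2-.5,z)
c=[(155,25),(18,230),(555,583),(685,378)]
m=np.array([(76,200),(-68,200),(-68,-170),(76,-170)],float)
w=np.array([f(*a,55) for a in c])[:,:2]
M=m-m.mean(0);W=w-w.mean(0)
yaw=np.arctan2((M[:,0]*W[:,1]-M[:,1]*W[:,0]).sum(),(M*W).sum())
r=np.array([[np.cos(yaw),-np.sin(yaw)],[np.sin(yaw),np.cos(yaw)]])
o=w.mean(0)-r@m.mean(0)
print("yaw",yaw,"o",o,"res",(w-o-m@r.T).round(1).tolist())
loc=lambda u,v,z:(r.T@(f(u,v,z)[:2]-o)).round(1)
print("bar exp x -99",loc(118,390,50),loc(55,340,50),loc(182,432,50))
print("bar",f(118,390,50))
print("buffer",loc(533,430,76),"wagon",loc(245,235,92), [loc(*a,92) for a in [(200,180),(312,243),(290,290),(178,220)]])
L=lambda x,y:np.r_[o+r@[x,y],0]
for p in[(-99,100),(0,170),(0,-20),(76,100)]: print(p,L(*p),np.linalg.norm(L(*p)))
E
```

```text
yaw -0.5602018042674622 o [ 531.32979749 -324.39318681] res [[-0.0, -0.3], [-0.3, -0.3], [1.9, -0.7], [-1.5, 1.3]]
bar exp x -99 [-113.1  100. ] [-109.3  146.5] [-112.8   55.7]
bar [ 488.59622312 -179.59452515   50.        ]
buffer [  -0.9 -107.7] wagon [ 0.2 89. ] [array([ 12., 127.]), array([17.2, 55.2]), array([-11.6,  51.1]), array([-13.6, 124.9])]
(-99, 100) [ 500.59787226 -187.07403749    0.        ] 534.4108206339803
(0, 170) [ 621.66051585 -180.37804413    0.        ] 647.3005760611015
(0, -20) [ 520.70265416 -341.33614477    0.        ] 622.6087196416979
(76, 100) [ 648.84875443 -280.06154168    0.        ] 706.7101055243655
```

```bash
cat >> h.py <<'E'
yaw=-0.5602; o=np.array([531.3,-324.4])
r=np.array([[np.cos(yaw),-np.sin(yaw)],[np.sin(yaw),np.cos(yaw)]])
L=lambda x,y,z:np.r_[o+r@[x,y],z]
def quat(d):  # tool down, closing line along local dir d
    y=np.r_[r@d,0]; z=np.array([0,0,-1.]); 
    return R.from_matrix(np.c_[np.cross(y,z),y,z]).as_quat()
def best(p,d):
    qs=[quat(np.array(d,float)*s) for s in(1,-1)]
    J=[env.ik(p,q) for q in qs]; print([None if j is None else np.round(j,2) for j in J])
    return min((abs(j[5]),i) for i,j in enumerate(J) if j is not None)[1] , qs
E
python3 - <<'E'
from h import *
i,q=best(L(0,158,300),(0,1)); print(best(L(-113,100,260),(1,0))[0])
set_gripper(0)
env.reach(L(0,160,300),q[i])
env.move_l(L(0,160,157),rate=150)
f=[env.read_state()["force"] for _ in range(2)]; print(f)
print(env.move_l(L(0,8,157),rate=50,f_stop=6))
s=env.read_state();print(s["time_s"],s["force"],r.T@(s["tool_pos"][:2]-o))
cv2.imwrite("pics/top1.png",cv2.resize(viewer.camera("top")[170:310,240:410],None,fx=4.2,fy=4.2,interpolation=cv2.INTER_CUBIC))
cv2.imwrite("pics/side1.png",cv2.resize(viewer.camera("side")[130:270,210:380],None,fx=4.2,fy=4.2,interpolation=cv2.INTER_CUBIC))
E
```

```text
[array([-0.32,  0.45,  1.59, -0.  ,  1.1 , -1.33]), array([-0.32,  0.45,  1.59, -0.  ,  1.1 ,  1.81])]
[array([-0.38,  0.33,  1.89, -0.  ,  0.92,  0.19]), None]
0
[array([ 0.61206315,  0.3287345 , -0.53112779]), array([ 0.61206315,  0.3287345 , -0.53112779])]
False
8.65 [-1.11207232  0.24072588 -0.02571282] [-3.91120214e-03  8.12452340e+00]
```

View pics/side1.png

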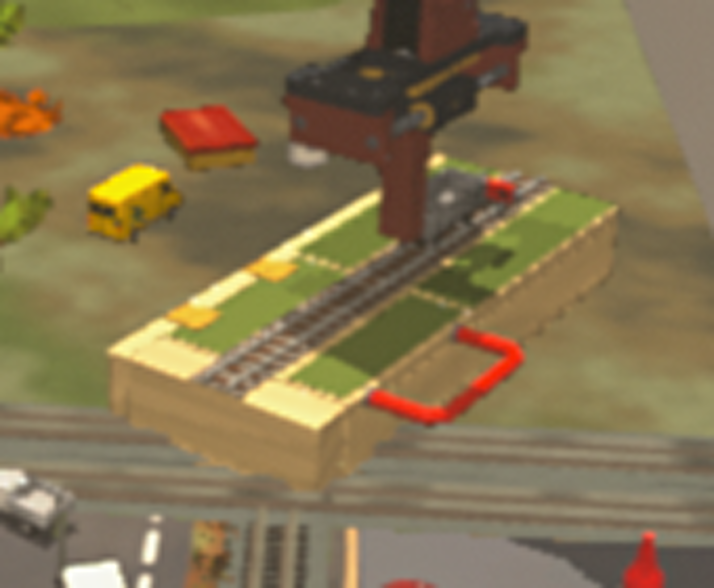

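The side view shows the wagon upright on the rails at crop (455,200), ahead of the gripper and just short of the red stop at (500,187). I'll continue slowly until contact.

```bash
python3 - <<'E'
from h import *
def rep(t):
    s=env.read_state();print(t,s["time_s"],s["force"].round(2),(r.T@(s["tool_pos"][:2]-o)).round(2),"along",(r.T@s["force"][:2]).round(2))
hit=env.move_l(L(0,-32,157),rate=15,f_stop=3); rep(hit)
env.hold(.3); rep("hold")
if hit:
    s=env.read_state(); t=r.T@(s["tool_pos"][:2]-o)
    env.move_l(L(t[0],t[1]+25,157),rate=40); rep("back")
    env.move_l(L(t[0],t[1]+25,260),rate=200)
    set_gripper(36)
    env.reach(L(-113,100,260),quat(np.array([1.,0])))
    rep("over bar")
cv2.imwrite("pics/top2.png",cv2.resize(viewer.camera("top")[170:310,240:410],None,fx=4.2,fy=4.2,interpolation=cv2.INTER_CUBIC))
cv2.imwrite("pics/side2.png",cv2.resize(viewer.camera("side")[130:270,210:380],None,fx=4.2,fy=4.2,interpolation=cv2.INTER_CUBIC))
E
```

```text
True 10.2083 [1.27 0.82 0.95] [ -0.13 -12.71] along [0.64 1.37]
hold 10.5083 [0.43 0.66 1.2 ] [ -0.49 -12.57] along [0.02 0.79]
back 11.2833 [ 0.71 -0.92  0.1 ] [-0.51 12.49] along [ 1.09 -0.4 ]
over bar 14.2083 [-0.05 -1.27  0.29] [-112.76   99.94] along [ 0.63 -1.1 ]
```

View pics/side2.png

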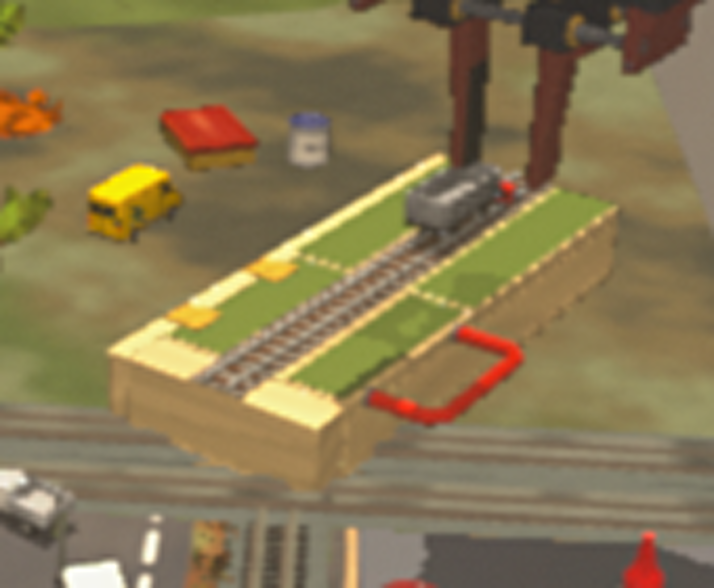

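View pics/top2.png

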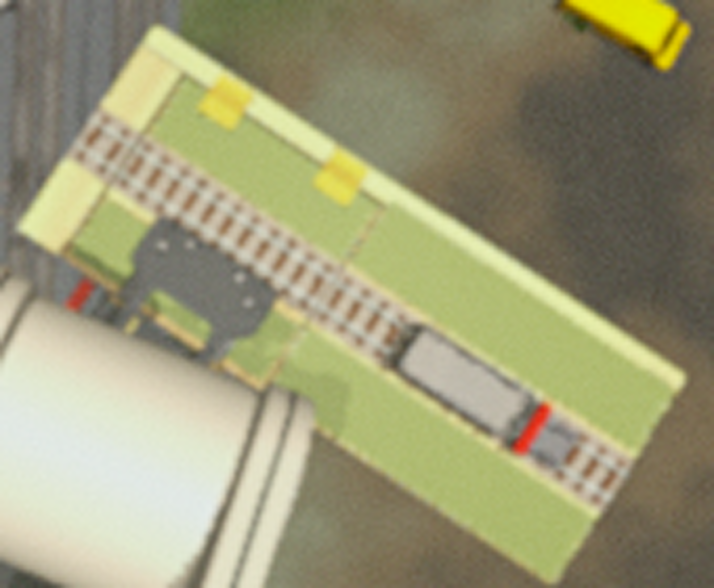

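Both views show the wagon on the rails with its coupling at the red stop (about crop (528,425) in the top view). The contact force was close to the noise level, so I'll confirm it with a slightly firmer touch.

```bash
python3 - <<'E'
from h import *
def rep(t):
    s=env.read_state();print(t,s["time_s"],s["force"].round(2),(r.T@(s["tool_pos"][:2]-o)).round(2),s["tool_pos"][2].round(1),"along",(r.T@s["force"][:2]).round(2),s["width"],s["grip_force"])
set_gripper(0)
env.reach(L(0,14,260),quat(np.array([0,1.])))
env.move_l(L(0,14,157),rate=150)
env.move_l(L(0,-8,157),rate=40)
hit=env.move_l(L(0,-22,157),rate=10,f_stop=5); rep(hit)
s=env.read_state(); t=r.T@(s["tool_pos"][:2]-o)
env.move_l(L(t[0],t[1]+25,157),rate=40)
env.move_l(L(t[0],t[1]+25,260),rate=200)
set_gripper(36)
env.reach(L(-113,100,200),quat(np.array([1.,0])))
print(env.move_l(L(-113,100,111),rate=100,f_stop=15)); rep("down")
set_gripper(0); rep("grip")
cv2.imwrite("pics/top3.png",cv2.resize(viewer.camera("top")[170:310,240:410],None,fx=4.2,fy=4.2,interpolation=cv2.INTER_CUBIC))
cv2.imwrite("pics/side3.png",cv2.resize(viewer.camera("side")[130:270,210:380],None,fx=4.2,fy=4.2,interpolation=cv2.INTER_CUBIC))
E
```

```text
True 18.775 [2.01 1.8  0.95] [ -0.06 -12.8 ] 156.8 along [0.74 2.59] 0.22992266573912393 1.049536094069481
False
down 23.525 [-0.05 -0.51 -0.24] [-112.64  100.05] 111.4 along [ 0.23 -0.46] 36.0312644264447 0.0
grip 24.0667 [-0.19 -0.34  3.05] [-112.79  100.04] 111.3 along [ 0.02 -0.39] 9.248623560680823 30.00029057264328
```

View pics/side3.png

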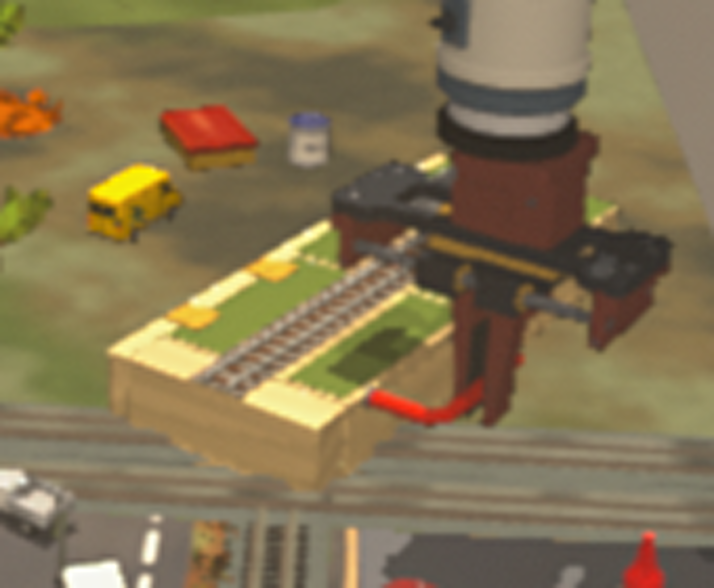

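Contact repeated at the same position (-12.8 mm, 2.6 N). The side view shows both fingers round the bar at about crop (490,390), and the width of 9.2 mm agrees. Next I'll lift along the arc.

```bash
python3 - <<'E'
from h import *
bar=lambda t:np.array([-175*np.cos(t)-2*np.sin(t),175*np.sin(t)-2*np.cos(t)])
for k in range(1,13):
    t=np.radians(5*k); d=bar(t)
    env.move_l(L(62+d[0],100,52+d[1]+61),rate=60)
    s=env.read_state(); F=s["force"]
    if k%2==0: print(5*k,round(s["time_s"],2),(r.T@F[:2]).round(1),F[2].round(1),round(s["width"],1),round(s["grip_force"],1))
    if np.linalg.norm(F)>30: print("stop",k,F);break
env.hold(.3); s=env.read_state(); p=r.T@(s["tool_pos"][:2]-o); print(p,s["tool_pos"][2],s["force"])
print("angle",np.degrees(np.arctan2(s["tool_pos"][2]-113,62-p[0])))
T=lambda n:cv2.resize(viewer.camera(n)[(170 if n=="top" else 100):(310 if n=="top" else 260),(240 if n=="top" else 200):(410 if n=="top" else 390)],None,fx=3.7,fy=3.7,interpolation=cv2.INTER_CUBIC)
for n in("top","side"): cv2.imwrite(f"pics/{n}4.png",T(n))
for a in (55,60,65):
  t=np.radians(a);d=175*0+bar(t)
  print(a,[((np.array(w2px(L(62-dd*np.cos(t),y,52+dd*np.sin(t)),"side"))-[200,100])*3.7).round() for dd,y in((175,140),(175,60),(130,169),(130,31))])
E
```

```text
10 24.98 [ 2.9 -0.8] -2.7 9.4 30.0
20 25.8 [ 1.3 -2.9] -2.9 9.3 30.0
30 26.62 [-3.3 -3.4] 0.4 9.5 30.0
40 27.43 [-7.3 -3.3] 3.5 9.2 30.0
50 28.25 [-12.   -4.1] 11.5 9.1 30.0
60 29.07 [-5.4 -3.4] 9.5 8.7 30.0
[-26.91839068  99.77718898] 265.5861959674388 [-7.72749618 -0.48796597  9.27427725]
angle 59.768846769296815
55 [array([335., 228.]), array([403., 191.]), array([271., 289.]), array([389., 222.])]
60 [array([318., 210.]), array([387., 174.]), array([258., 275.]), array([377., 211.])]
65 [array([299., 194.]), array([369., 159.]), array([245., 263.]), array([365., 200.])]
```

View pics/side4.png

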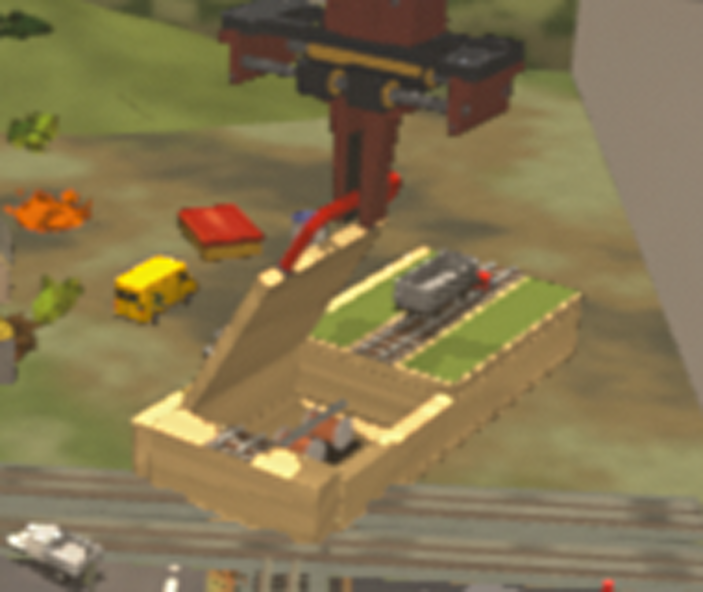

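View pics/top4.png

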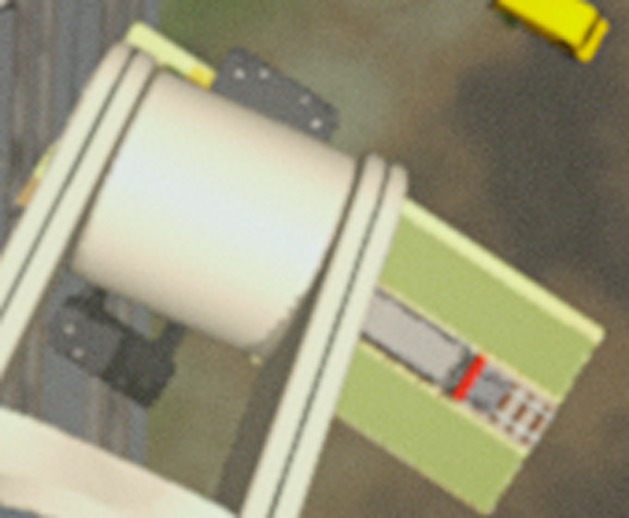

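The flap is up, with the motor bay visible below it. The wagon at crop (437,280) still touches the stop. The bar's right end is near (398,181). I'll check the angle with a model overlay, because the grip may have shifted slightly.

```bash
python3 - <<'E'
from h import *
im=viewer.camera("side"); k=6;x0,y0=232,140
c=cv2.resize(im[y0:235,x0:362],None,fx=k,fy=k,interpolation=cv2.INTER_CUBIC)
P=lambda x,y,z:tuple(int(round(v)) for v in (np.array(w2px(L(x,y,z),"side"))-[x0,y0]+.5)*k)
def F(a,d,n,y):
    t=np.radians(a); return P(62-d*np.cos(t)+n*np.sin(t),y,52+d*np.sin(t)+n*np.cos(t))
for q in[(-68,200,55),(76,200,55),(-68,-170,55),(-68,31,55),(76,-170,55)]: cv2.circle(c,P(*q),3,(255,0,255),1)
for a,col in((57,(255,0,0)),(60,(0,255,0)),(63,(255,255,0))):
    cv2.line(c,F(a,130,3,169),F(a,130,3,31),col,1)   # flap top near edge
    cv2.line(c,F(a,175,-2,140),F(a,175,-2,60),col,1)
    cv2.line(c,F(a,130,3,169),F(a,10,3,169),col,1)
cv2.imwrite("pics/ov.png",c)
s=env.read_state();print(s["time_s"],s["force"].round(1),s["tool_pos"])
E
```

```text
29.5167 [-7.2  0.5  8.8] [ 561.50852718 -225.56843077  265.56300342]
```

View pics/ov.png

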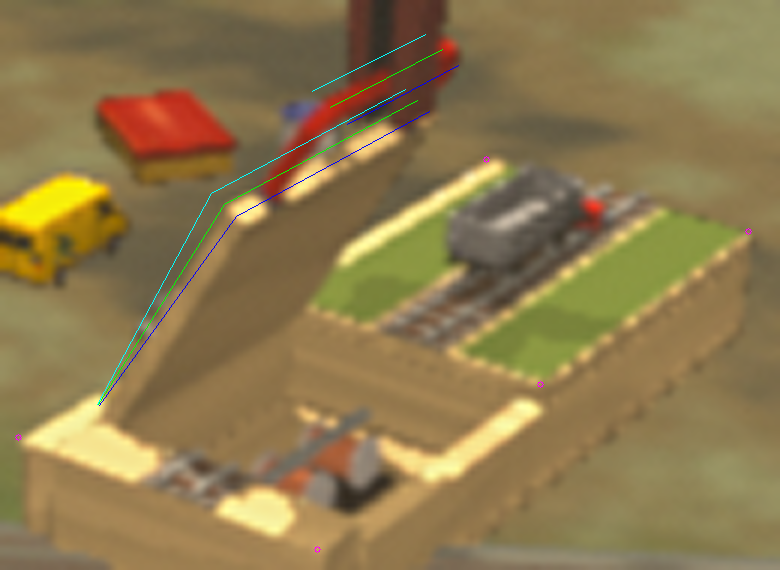

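With the small calibration offset seen at the module corners (about +6,+3 px), the flap corner at (232,203) and the bar both lie on the 60° line. The wagon still touches the stop, so I'm handing the job in.

```bash
python3 -c "
from h import *
print(workorder.sign_off()); s=env.read_state(); print(s['time_s'],s['width'],s['grip_force'])"
```

```text
the job is handed in; nothing more can be done
None
the job is handed in; nothing more can be done
```

The job is handed in: the grey wagon is on the rails against the red buffer stop (contact felt twice at the same position), and the gripper is still holding the flap at about 60°; nothing else on the board was touched.

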